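# Charge the icing syringe and hold it slanted over the saucer

## Task

Get the icing syringe ready for its trial squirt: while it stands in its stand, pull the sprung plunger up by its square knob to its stop, then, still holding the knob, draw the syringe straight up out of the stand and turn it to a slant of about 40 degrees from upright, nozzle end down. Finish while holding it like that, still and touching nothing else, plunger still fully out, with the nozzle tip about 6 cm above the middle of the round saucer; do not let go of it or put it down. Leave the saucer and the other things where they are.

Things in the scene. Friction and masses are not known exactly. Their poses are not given: they have to be found in the camera images.
- stand: Fixed stand of the syringe: steel foot 110 mm across, two posts and a wooden top plate 66 (its x) x 106 (its y) x 10 mm with a round 40 mm hole in its middle. Origin: centre of the foot's underside, on the worktop; z up, through the hole's centre. Plate top 112 mm above the origin; round post heads 12 mm wide rise 6 mm over it, 43 mm either side along y.
- syringe: Bare metal icing syringe, about 300 g, hanging upright in the hole by its flange. Origin: nozzle tip, its lower end; z along its axis up to the plunger. From the tip: nozzle to 28 mm, barrel 36 mm wide to 98, flange 56 mm wide to 102 (rests on the plate), collar 34 mm wide to 110, then thin rod and knob. In the stand the tip is 14 mm above the worktop: it must rise 100 mm to come clear.
- plunger (a joint): Plunger travel along the syringe's z: 0 in (start), 0.040 m at its stop, fully out. A light spring pulls it in (0.5 N at 0, 1.0 N at the stop), so lifting the knob first draws the plunger to its stop, then lifts the syringe out. Let go, it slides back in; hung by the knob, up to about 55 degrees from upright, the syringe's own weight keeps it fully out.
- knob (a point): Centre of the plunger's black knob, a block 26 x 26 mm, 32 mm tall, its flat sides square to the syringe's x and y axes (grip across either pair). On the syringe's axis, 138 mm from the nozzle tip with the plunger in, 178 mm with it fully out. Clear gap of 12 mm between its underside and the collar when in.
- nozzle (a point): The nozzle tip, the lower end of the syringe (same point as the syringe's origin).
- saucer: Round saucer 116 mm in diameter, 14 mm high, loose on the worktop. Origin: centre of its underside.
- air_fryer: Fixed air fryer of the kitchen, about 415 x 301 mm and 315 mm tall, standing turned a little at the back left, behind and to the left of the stand's and saucer's left place; keep the arm clear of it. Origin: centre of its underside; its front with the short basket handle (90 mm out, 60 mm up) faces its -x.
- spice_jar: Loose spice jar, 46 mm in diameter, 106 mm tall, standing between the places of stand and saucer; to be left alone. Origin: centre of its underside.
- teaspoon: Loose metal teaspoon lying flat, 139 x 30 x 10 mm; to be left alone. Origin: centre of its underside.
- mug: Loose patterned white mug, 79 mm across (113 mm with handle), 98 mm tall; to be left alone. Origin: centre of its underside.
- muffin_pack: Loose clear box of four muffins, 133 x 154 x 68 mm; to be left alone. Origin: centre of its underside.
- tea_box: Loose upright tea carton, 50 x 73 x 112 mm; to be left alone. Origin: centre of its underside.
Mind the look-alikes: they are no part of the job. Leave any pink look-alike of the syringe alone.

How it is judged:
By the outcome, as a careful person would: the job done as asked, in the order asked, and still so for the second after the job is handed in, while the arm keeps its last pose, push and grip.
It also fails if it takes over 53 s, if anything falls off the work surface, if the arm or the gripper's body presses on something with over 40 N, if the wrist force passes 120 N, or if a joint passes its speed limit or range.

## Robot

A 7-joint arm with a two-finger parallel gripper is mounted at the origin on a cart in front of the work surface, level with it; the furniture and walls round the work are solid. World frame = base frame: x ahead of the robot, y to its left, z up, the work surface at z = 0. Lengths are in mm, angles in rad, forces in N, time in s.
With the tool pointing down it reaches from about 350 to 900 mm from the base axis. Payload 8.1 kg.
Tool frame: the origin (TCP) lies on the centre line of the jaws, within the pads' length; the fingertips stand 11 mm ahead of it and the grasp point (between the pads) lies 8 mm behind it; z points along the fingers, y is the line along which they close (so a half turn about z gives the same grasp; the last joint's range is limited). The gripper opens to 85 mm and grips with 20 to 120 N. Pads are 22 mm wide; open, the fingers measure 114 mm over their backs; the gripper's body (76 mm by 85 mm) begins 54 mm behind the grasp point. The pads swing forward as they close: fully open they stand 13 mm farther back than shut.
Start: joints at [1.17, 0.434, 0.025, 1.573, -0.012, 1.134, -0.075], TCP at [183.362, -597.511, 242.323] pointing down, gripper open.
Joint ranges: [-2.62, 2.62], [-0.44, 2.09], [-1.27, 1.32], [0.08, 2.57], [-1.32, 4.46], [0.12, 2], [-2.74, 2.74]. Speed limits (rad/s): [2.22, 2.22, 3.01, 3.01, 3.14, 3.14, 3.14].

## Interface

Orientations are given as a unit quaternion [w, x, y, z].
In Python, from station import arm gives the robot as it stands.
- The arm moves only by the shell command python3 -m jog 'ROWS' [FORCE]. ROWS is JSON, one flat list of numbers, 7 for each row, row after row: the shift along the tool's x, y, z in mm, then the turn, a rotation vector about the tool's x, y, z in degrees, then the finger opening in mm, from 0 to 85.4. A call has 1 to 20 rows; each row shifts and turns the commanded pose from where the row before left it, along the tool's axes as they then stand; what a row does not reach is not made up. A row lasts 1/10 s, in which the tool goes at most 50 mm and 8.59 degrees, less where a joint would pass 70% of its speed; a pose out of reach is approached as far as the arm can. A call with a gripper value outside its range is refused whole. The fingers move at their own pace and stop on an object; FORCE is the grip in N (left out, the last holds). Time passes only in rows, so rows that do not move let the fingers close. It gives the time, the measured TCP pose, the force, the opening and the grip force at its end, in the units of the state.
- arm.get_state(): the state, without advancing time (a new reading comes with each control period).
- arm.camera(name): name is "side" or "top" or "wrist"; returns the picture (420x560x3 uint8, blue, green, red); there is no depth.
- arm.camera_model(name): a dict with "K" (3x3 intrinsics, pixels), "rvec" (rotation vector, rad) and "tvec" (3), from world to camera coordinates, as OpenCV has them. Camera axes: x right, y down, z forward; pixel columns grow to the right and rows downward; lengths in mm; the calibration is good to about 2 mm. A picture is of the moment at which its call begins: read the wrist's pose just before it. camera_model takes no time and is no camera call; for the wrist camera it gives the pose at the moment of the call.
- arm.job_done(): hands the job in; it is judged then, once.
The state is a dict: "time": time; "qpos": joint angles; "dq": joint speeds; "joint_torque": joint torques, N m; "ee_pos": TCP position; "ee_rot": TCP orientation; "ft_force": force on the tool from outside, world axes, zero at the start; "torque": the same for the moment, N m; "width": opening from 0.0 (shut) to 1.0 (fully open); "finger_force": force on a finger pad.
Only numpy, scipy, OpenCV 4.12 (cv2) and the standard library are available. Lean on these libraries where they do the work, as an engineer would, in place of code of your own. Each camera call takes 0.05 s, during which the arm holds its last target. There are 200 camera calls.

## Working session

There is one attempt and no reset: what is moved stays moved. The work goes in short steps, Python scripts to look and compute and a shell command to move; the robot and the scene stay as the last step left them, time stands still between calls to the robot, and variables do not carry over. Pictures are saved under pics/ and viewed, at most 10 in all, crops included, and the job is handed in when it is done.

```bash
mkdir -p pics
python3 - <<'E'
from station import arm
import cv2
for n in("side","top"):
    cv2.imwrite(f"pics/{n}0.png",cv2.resize(arm.camera(n),(800,600),interpolation=cv2.INTER_CUBIC))
    m=arm.camera_model(n);print(n,m)
s=arm.get_state();print(s['time'],s['ee_pos'],s['ee_rot'])
E
```

```text
side {'K': array([[463.83924129,   0.        , 279.43109952],
       [  0.        , 463.83924129, 203.06838776],
       [  0.        ,   0.        ,   1.        ]]), 'rvec': array([ 2.17603204,  0.0512342 , -0.02672366]), 'tvec': array([-610.11885987,   10.34205024, 1178.0862371 ])}
top {'K': array([[483.18855236,   0.        , 279.57087038],
       [  0.        , 483.18855236, 212.17296539],
       [  0.        ,   0.        ,   1.        ]]), 'rvec': array([ 2.14099744, -2.12130946,  0.17114135]), 'tvec': array([ -87.50989537,  615.30885271, 1216.0322522 ])}
0.1 [ 183.22498656 -597.09685779  241.61880206] [-6.66361421e-04  9.88935299e-01  1.48345902e-01 -1.57150709e-04]
```

View pics/side0.png

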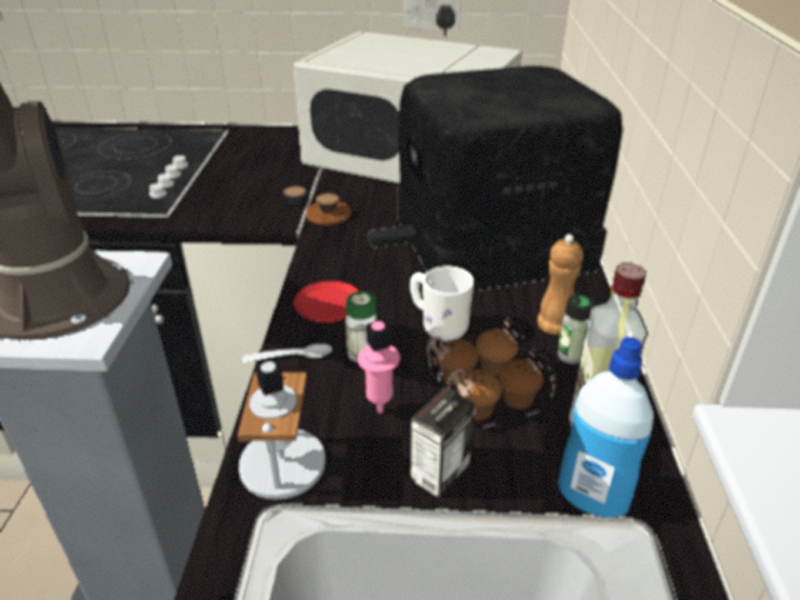

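View pics/top0.png

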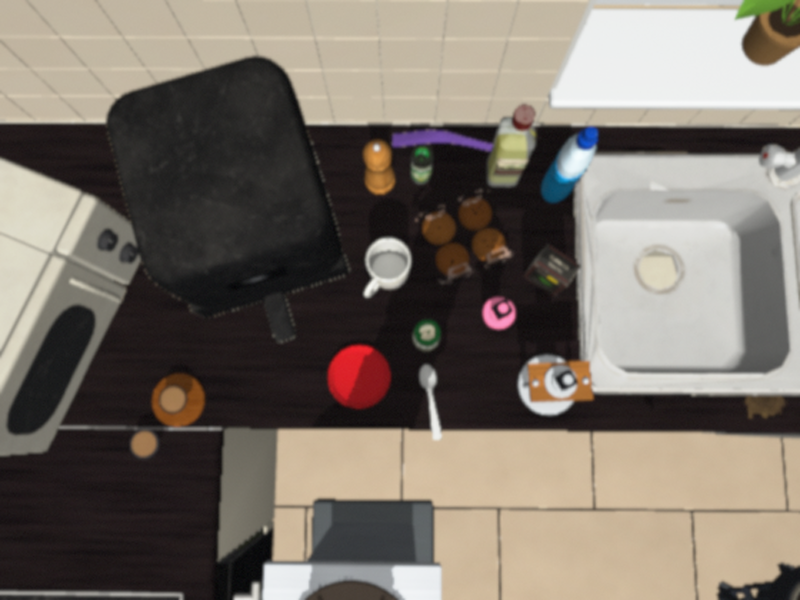

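The syringe candidates are the metal syringe with the black knob in the stand (side 269,378; top 565,380) and the pink look-alike (side 378,335; top 499,312), so I choose the metal one. For the saucer they are the red dish (top 360,377), about 116 mm across, and the orange dish with something on it (top 178,399), so I choose the red one. I'll check both choices in a close crop.

Run:
```python
from station import arm
import cv2,numpy as np
a=arm.camera("side");b=arm.camera("top")
# side x150-240,y235-355 ; top x350-425,y235-300
A=cv2.resize(a[240:350,160:240],(400,550),interpolation=cv2.INTER_CUBIC)
B=cv2.resize(b[240:300,355:420],(390,360),interpolation=cv2.INTER_CUBIC)
im=np.zeros((550,800,3),np.uint8);im[:,:400]=A;im[:360,405:795]=B
cv2.imwrite("pics/crop1.png",im)
# saucer red mask in both
for n,i in(("side",a),("top",b)):
    m=((i[...,2]>110)&(i[...,1]<60)&(i[...,0]<70)).astype(np.uint8)
    k,l,st,c=cv2.connectedComponentsWithStats(m)
    j=1+np.argmax(st[1:,4]);print(n,st[j],c[j])
```

```text
side [206 196  45  29 591] [223.65313029 212.357022  ]
top [ 229  241   44   44 1479] [250.23799865 262.69709263]
```

View pics/crop1.png

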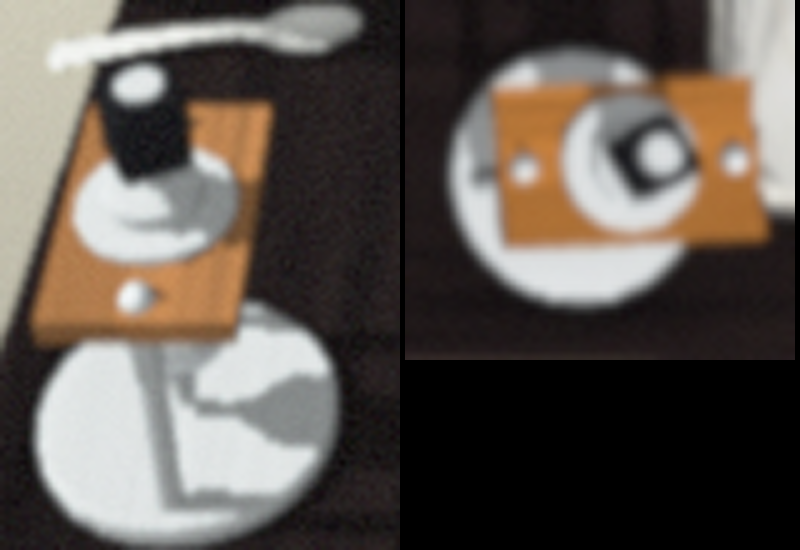

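The crop confirms the metal syringe with the black square knob in the wooden-topped stand. In the crop the knob's top-face disc is at (660,155), the flange at (632,163) and the post heads at (525,171) and (736,160). The knob is turned about 30° from the plate.

```bash
cat > h.py <<'E'
from station import arm
import cv2,numpy as np
from scipy.spatial.transform import Rotation as R
def ray(n,uv,m=None):
    m=m or arm.camera_model(n);Rm=cv2.Rodrigues(np.array(m['rvec']))[0]
    C=-Rm.T@m['tvec'];d=Rm.T@np.linalg.inv(m['K'])@np.array([uv[0],uv[1],1.]);return C,d
def onz(n,uv,z,m=None):
    C,d=ray(n,uv,m);return C+d*(z-C[2])/d[2]
def tri(a,b):
    A=np.zeros((3,3));B=np.zeros(3)
    for C,d in(a,b):
        d=d/np.linalg.norm(d);P=np.eye(3)-np.outer(d,d);A+=P;B+=P@C
    return np.linalg.solve(A,B)
def rot(s): q=s['ee_rot'];return R.from_quat([q[1],q[2],q[3],q[0]])
def delta(goal,Rg=None):
    s=arm.get_state();r=rot(s);print('tool shift',np.round(r.inv().apply(np.array(goal)-s['ee_pos']),1))
    if Rg is not None:print('turn',np.round((r.inv()*Rg).as_rotvec(degrees=True),2))
E
python3 - <<'E'
from h import *
t=lambda u,v:((u-405+.5)/6+354.5,(v+.5)/6+239.5)
s=lambda u,v:((u+.5)/5+159.5,(v+.5)/5+239.5)
np.set_printoptions(precision=1,suppress=True)
print('disc z170',onz('top',t(660,155),170),onz('side',s(138,84),170),'tri',tri(ray('top',t(660,155)),ray('side',s(138,84))))
print('flange z116',onz('top',t(632,163),116),onz('side',s(156,205),116))
h=[onz('top',t(*p),118) for p in((525,171),(736,160))];print('heads',h,(h[0]+h[1])/2, onz('side',s(135,297),118))
c=[onz('top',t(*p),168) for p in((638,198),(700,165),(663,115))]
for i in(0,1):
    d=c[i+1]-c[i];print('edge',d,np.degrees(np.arctan2(d[1],d[0])),np.linalg.norm(d))
print('saucer',onz('top',(250.24,262.7),10),onz('side',(227.5,211),10))
k=560/800
print('jar top',onz('top',(427*k,335*k),106),'mug',onz('top',(388*k,262*k),98),'pink',onz('top',(499*k,312*k),110),'fryer handle',onz('top',(285*k,335*k),60),'fryer corner',onz('top',(345*k,268*k),310),onz('top',(195*k,308*k),310),'tea',onz('top',(552*k,262*k),112))
m=arm.get_state();print(rot(m).as_matrix())
E
```

```text
disc z170 [ 472.8 -357.4  170. ] [ 475.  -360.2  170. ] tri [ 473.6 -357.7  167.6]
flange z116 [ 472.7 -358.6  116. ] [ 475.3 -361.3  116. ]
heads [array([ 469. , -314.8,  118. ]), array([ 474.2, -400.3,  118. ])] [ 471.6 -357.5  118. ] [ 477.8 -405.9  118. ]
edge [ 13.  -24.4   0. ] -62.041597684860776 27.63584165191315
edge [19.2 13.7  0. ] 35.540072658299366 23.64956169658415
saucer [485.9  -4.7  10. ] [482.6  -8.   10. ]
jar top [ 551.  -130.9  106. ] mug [682.4 -61.1  98. ] pink [ 592.  -256.2  110. ] fryer handle [554.2 124.7  60. ] fryer corner [624.1  -3.4 310. ] [562.7 213.8 310. ] tea [ 681.6 -350.5  112. ]
[[ 1.   0.3 -0. ]
 [ 0.3 -1.   0. ]
 [-0.  -0.  -1. ]]
```

```bash
python3 -m jog '[24.8,-10.2,0,0,0,0,85, 24.8,-10.2,0,0,0,0,85, 24.8,-10.2,0,0,0,0,85, 24.8,-10.2,0,0,0,0,85, 24.8,-10.2,0,0,0,0,85, 24.8,-10.2,0,0,0,0,85, 24.8,-10.2,0,0,0,0,85, 24.8,-10.2,0,0,0,0,85, 24.8,-10.2,0,0,0,0,85, 24.8,-10.2,0,0,0,0,85, 24.8,-10.2,0,0,0,0,85, 24.8,-10.2,0,0,0,0,85, 24.8,-10.2,0,0,0,0,85, 24.8,-10.2,0,0,0,0,85, 0,0,0,0,0,-7,85, 0,0,0,0,0,-7,85, 0,0,0,0,0,0,85, 0,0,0,0,0,0,85]' 100
python3 - <<'E'
from h import *
s=arm.get_state();m=arm.camera_model("wrist");i=arm.camera("wrist");print(s['qpos'],m['rvec'],m['tvec'])
print(s['ee_pos'],rot(s).as_matrix().round(3))
cv2.imwrite("pics/w1.png",cv2.resize(i,(784,588),interpolation=cv2.INTER_CUBIC))
E
```

```text
time: 2.0
ee_pos: [473.2, -359.3, 242.2]
ee_rot: [-0.0, 0.964, 0.266, -0.0]
ft_force: [-0.5, -0.2, -0.5]
width: 0.992
finger_force: 0.0
[ 0.66160637  0.39249157 -0.14205292  1.64135905  0.06035706  1.11231977
 -0.52918878] [-2.49782965  1.41665099  0.21634232] [-551.46552682  171.74433361  446.38389631]
[ 473.15638274 -359.27726227  242.17665323] [[ 0.859  0.513 -0.   ]
 [ 0.513 -0.859  0.   ]
 [-0.    -0.    -1.   ]]
```

View pics/w1.png

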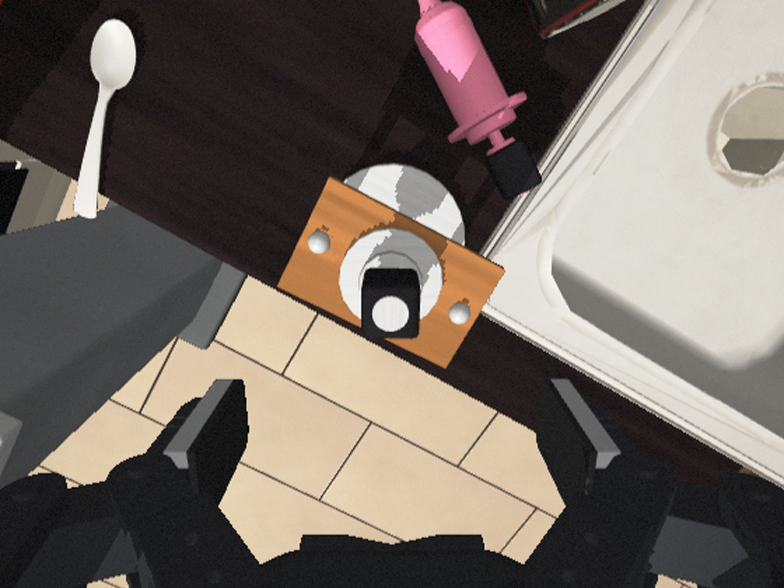

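The wrist view shows the knob disc at (390,314), with its flat sides square to the image, so the yaw is right. The post heads are at (319,242) and (460,315).

Run:
```python
from h import *
f=lambda u,v:((u+.5)/1.4-.5,(v+.5)/1.4-.5)
d=onz('wrist',f(390,314),169);print(d, [onz('wrist',f(*p),118) for p in((319,242),(460,315))])
e=onz('wrist',f(419,337),168)-onz('wrist',f(363,337),168);print(e,np.degrees(np.arctan2(e[1],e[0])))
delta([d[0],d[1],146])
```

```text
[ 472.99053507 -359.14834552  169.        ] [array([ 472.23327806, -316.21821671,  118.        ]), array([ 476.07994974, -401.61453523,  118.        ])]
[ 12.82577852 -21.43439934   0.        ] -59.104811997800155
tool shift [-0.  -0.2 96.2]
```

```bash
python3 -m jog '[0,0,12,0,0,0,85, 0,0,12,0,0,0,85, 0,0,12,0,0,0,85, 0,0,12,0,0,0,85, 0,0,12,0,0,0,85, 0,0,12,0,0,0,85, 0,0,12,0,0,0,85, 0,0,12,0,0,0,85, 0,0,0,0,0,0,85, 0,0,0,0,0,0,20, 0,0,0,0,0,0,20, 0,0,0,0,0,0,20, 0,0,0,0,0,0,20, 0,0,0,0,0,0,20, 0,0,0,0,0,0,20, 0,0,0,0,0,0,20, 0,0,0,0,0,0,20, 0,0,0,0,0,0,20]' 100
```

```text
time: 3.85
ee_pos: [473.5, -359.2, 146.9]
ee_rot: [0.0, 0.963, 0.268, 0.0]
ft_force: [-1.6, 1.4, 6.2]
width: 0.293
finger_force: 97.7
```

```bash
python3 -m jog '[0,0,-4,0,0,0,20, 0,0,-4,0,0,0,20, 0,0,-4,0,0,0,20, 0,0,-4,0,0,0,20, 0,0,-4,0,0,0,20, 0,0,-4,0,0,0,20, 0,0,-4,0,0,0,20, 0,0,-4,0,0,0,20, 0,0,-2,0,0,0,20, 0,0,0,0,0,0,20, 0,0,0,0,0,0,20]'; python3 -m jog '[0,0,-2,0,0,0,20, 0,0,-2,0,0,0,20, 0,0,-2,0,0,0,20, 0,0,-3,0,0,0,20, 0,0,-4,0,0,0,20, 0,0,-5,0,0,0,20,0,0,0,0,0,0,20,0,0,0,0,0,0,20]'
```

```text
time: 4.95
ee_pos: [473.4, -359.2, 180.3]
ee_rot: [0.0, 0.963, 0.268, 0.0]
ft_force: [0.6, -0.4, -1.6]
width: 0.288
finger_force: 97.9
time: 5.75
ee_pos: [473.4, -359.1, 198.4]
ee_rot: [0.0, 0.964, 0.268, 0.0]
ft_force: [0.0, 0.3, -4.5]
width: 0.292
finger_force: 98.2
```

```bash
python3 -m jog '[0,0,-7,0,0,0,20, 0,0,-7,0,0,0,20, 0,0,-7,0,0,0,20, 0,0,-7,0,0,0,20, 0,0,-7,0,0,0,20, 0,0,-7,0,0,0,20, 0,0,-7,0,0,0,20, 0,0,-7,0,0,0,20, 0,0,-7,0,0,0,20, 0,0,-7,0,0,0,20, 0,0,-7,0,0,0,20, 0,0,-7,0,0,0,20, 0,0,-7,0,0,0,20, 0,0,-7,0,0,0,20, 0,0,-7,0,0,0,20, 0,0,-7,0,0,0,20, 0,0,0,0,0,0,20, 0,0,0,0,0,0,20]'
python3 - <<'E'
from h import *
i=arm.camera("side")
cv2.imwrite("pics/s2.png",cv2.resize(i[130:350,100:310],(573,600),interpolation=cv2.INTER_CUBIC))
E
```

```text
time: 7.55
ee_pos: [473.4, -359.1, 310.3]
ee_rot: [0.0, 0.963, 0.268, 0.0]
ft_force: [-0.4, -0.4, -3.9]
width: 0.293
finger_force: 98.2
```

View pics/s2.png

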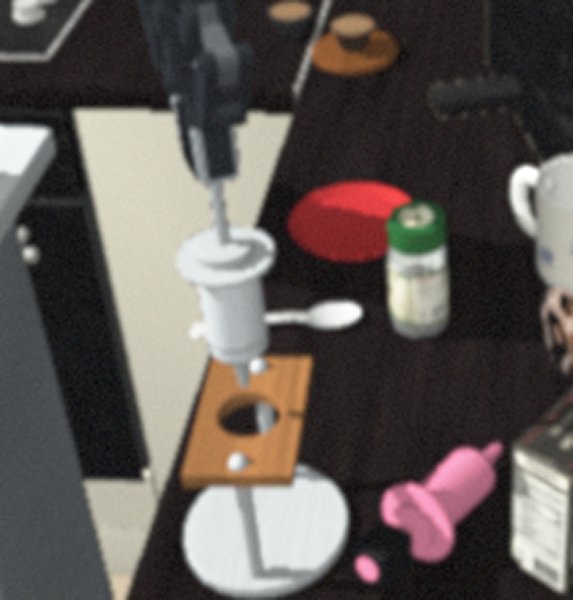

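The syringe is out of the stand with its plunger drawn: the tip is at (243,385), above the hole at (248,415). The pink look-alike now lies on its side at (430,510). It was already lying in the wrist view, before I got near it, and my gripper was well away, so I'll leave it alone. Next I carry the syringe across.

```bash
python3 -m jog '[5,-7.5,0,0,0,0,20, 9.6,-14.5,0,0,0,0,20, 9.6,-14.5,0,0,0,0,20, 9.6,-14.5,0,0,0,0,20, 9.6,-14.5,0,0,0,0,20, 9.6,-14.5,0,0,0,0,20, 9.6,-14.5,0,0,0,0,20, 9.6,-14.5,0,0,0,0,20, 9.6,-14.5,0,0,0,0,20, 9.6,-14.5,0,0,0,0,20, 9.6,-14.5,0,0,0,0,20, 9.6,-14.5,0,0,0,0,20, 9.6,-14.5,0,0,0,0,20, 9.6,-14.5,0,0,0,0,20, 5,-7.5,0,0,0,0,20, 0,0,0,0,0,0,20, 0,0,0,0,0,0,20]'; python3 -m jog '[0,0,0,1.72,1.02,0,20, 0,0,0,1.72,1.02,0,20, 0,0,0,1.72,1.02,0,20, 0,0,0,1.72,1.02,0,20, 0,0,0,1.72,1.02,0,20, 0,0,0,1.72,1.02,0,20, 0,0,0,1.72,1.02,0,20, 0,0,0,1.72,1.02,0,20, 0,0,0,1.72,1.02,0,20, 0,0,0,1.72,1.02,0,20, 0,0,0,0,0,0,20, 0,0,0,0,0,0,20]';python3 -c "
from station import arm;print(arm.get_state()['qpos'].round(2))"
```

```text
time: 9.3
ee_pos: [483.8, -115.7, 310.4]
ee_rot: [0.0, 0.963, 0.268, -0.0]
ft_force: [-0.5, -0.9, -2.4]
width: 0.286
finger_force: 98.5
time: 10.5
ee_pos: [483.9, -115.7, 310.1]
ee_rot: [-0.167, 0.949, 0.263, 0.045]
ft_force: [-0.1, 0.5, -3.3]
width: 0.288
finger_force: 98.5
[ 0.56  0.28 -0.27  1.7  -0.27  1.3  -0.64]
```

```bash
python3 -m jog '[0,0,0,1.72,1.02,0,20, 0,0,0,1.72,1.02,0,20, 0,0,0,1.72,1.02,0,20, 0,0,0,1.72,1.02,0,20, 0,0,0,1.72,1.02,0,20, 0,0,0,1.72,1.02,0,20, 0,0,0,1.72,1.02,0,20, 0,0,0,1.72,1.02,0,20, 0,0,0,1.72,1.02,0,20, 0,0,0,1.72,1.02,0,20, 0,0,0,0,0,0,20, 0,0,0,0,0,0,20]';python3 - <<'E'
from h import *
s=arm.get_state();print(s['qpos'].round(2));r=rot(s);print(r.as_matrix()[:,2])
tip=s['ee_pos']+173*r.as_matrix()[:,2];print(tip)
delta(s['ee_pos']+np.array([484.5,-6,68])-tip)
i=arm.camera("side");cv2.imwrite("pics/s3.png",cv2.resize(i[90:270,120:320],(660,594),interpolation=cv2.INTER_CUBIC))
E
```

```text
time: 11.7
ee_pos: [483.9, -115.4, 310.1]
ee_rot: [-0.33, 0.905, 0.251, 0.089]
ft_force: [0.1, 1.0, -3.5]
width: 0.291
finger_force: 98.7
[ 0.73  0.42 -0.28  1.65 -0.51  1.45 -0.42]
[-0.00441488  0.6427916  -0.76602837]
[483.15665859  -4.18994815 177.59967456]
tool shift [-35.5  62.5  82.8]
```

View pics/s3.png

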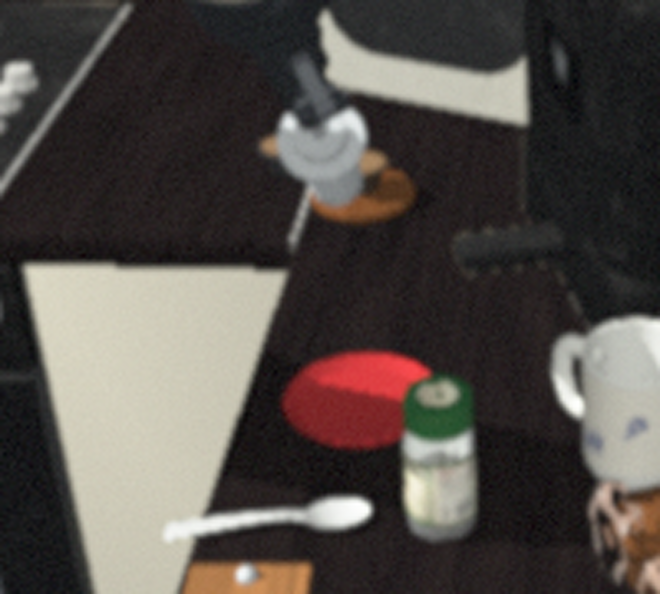

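The side view shows the slanted syringe, flange at (322,140), clear of everything and above the saucer's place. Now I lower it.

```bash
python3 -m jog '[-2.5,4.5,5.9,0,0,0,20, -2.5,4.5,5.9,0,0,0,20, -2.5,4.5,5.9,0,0,0,20, -2.5,4.5,5.9,0,0,0,20, -2.5,4.5,5.9,0,0,0,20, -2.5,4.5,5.9,0,0,0,20, -2.5,4.5,5.9,0,0,0,20, -2.5,4.5,5.9,0,0,0,20, -2.5,4.5,5.9,0,0,0,20, -2.5,4.5,5.9,0,0,0,20, -2.5,4.5,5.9,0,0,0,20, -2.5,4.5,5.9,0,0,0,20, -2.5,4.5,5.9,0,0,0,20, -2.5,4.5,5.9,0,0,0,20, 0,0,0,0,0,0,20, 0,0,0,0,0,0,20, 0,0,0,0,0,0,20]';python3 - <<'E'
from h import *
s=arm.get_state();r=rot(s);tip=s['ee_pos']+173*r.as_matrix()[:,2];print(r.as_matrix()[:,2],tip,s['ee_pos'])
im=np.zeros((600,800,3),np.uint8)
for k,(n,x,y) in enumerate((("side",150,110),("top",190,180))):
    im[:,k*400:k*400+400]=cv2.resize(arm.camera(n)[y:y+150,x:x+100],(400,600),interpolation=cv2.INTER_CUBIC)
    m=arm.camera_model(n)
    for p in(tip,tip-r.as_matrix()[:,2]*100):print(n,((cv2.projectPoints(p,m['rvec'],m['tvec'],m['K'],None)[0].ravel()-[x,y])*4+[400*k,0]).round())
cv2.imwrite("pics/f1.png",im)
E
```

```text
time: 13.45
ee_pos: [486.1, -117.4, 201.0]
ee_rot: [-0.33, 0.905, 0.252, 0.09]
ft_force: [0.0, -0.2, -3.3]
width: 0.293
finger_force: 98.6
[-0.00397355  0.64254967 -0.76623373] [485.43943272  -6.27146148  68.44222439] [ 486.12685637 -117.43255387  201.00066052]
side [309. 323.]
side [284. 271.]
top [637. 326.]
top [736. 318.]
```

View pics/f1.png

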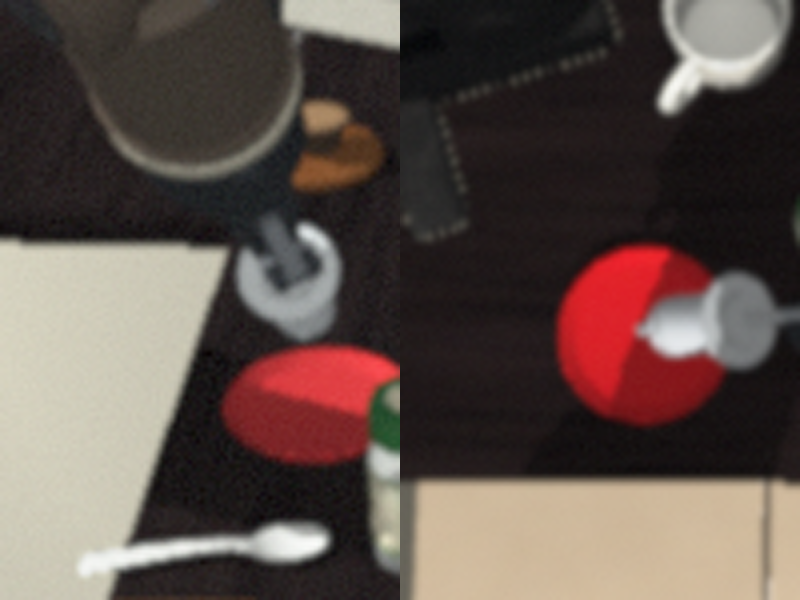

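The top view shows the tip at (637,328), against (637,326) predicted, and the flange at (740,318), against (736,318). So the slant, the drawn plunger and the position all match. I'll hold still, then hand in.

```bash
python3 -m jog '[0,0,0,0,0,0,20, 0,0,0,0,0,0,20, 0,0,0,0,0,0,20, 0,0,0,0,0,0,20, 0,0,0,0,0,0,20]'; python3 -c "
from station import arm;print(arm.job_done())"
```

```text
time: 14.05
ee_pos: [485.9, -117.4, 200.7]
ee_rot: [-0.33, 0.905, 0.252, 0.089]
ft_force: [-0.0, -0.4, -2.7]
width: 0.291
finger_force: 98.6
the job is handed in; nothing more can be done
None
```

I handed the job in with the syringe held by its knob at about 40°, plunger fully out, and the nozzle tip about 6 cm above the middle of the red saucer (14 s used, no verdict returned); the pink look-alike tipped over during my first move, though by my measurements the gripper passed well clear of it.

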